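Slide a pen blank along the fence to the length stop

TASK

Set the dark pen blank on the sawing board ready for the saw: with the fingertips, push it square up against the fence where it lies, then keep it against the fence and slide it steadily along until its end butts against the black length stop. Leave it lying flat in that corner, tight to both, and take the hand away. Only push or drag it, never pick it up or flick it, and leave the glue bottle, the block of brass tubes, the saw and the spare blank where they are.

Things in the scene. Friction and masses are not known exactly. Their poses are not given: they have to be found in the camera images.
- blank: Dark brown pen blank, 19 x 125 x 19 mm, about 30 g, lying loose on the sawing board. Origin: centre of its underside; y runs along its length, within 0.45 rad of the stop's y at the start; z up. It starts with its middle 50 to 90 mm from the fence and its end over 85 mm short of the stop. It slides easily on board, fence and stop (friction about 0.35).
- stop: Fixed length stop: black block with a bracket over the fence and a red star knob. Origin: the pocket's inner corner, between fence, stop and board. x points into the fence (its face is x = 0, the board at negative x); y along the fence (stop face y = 0, the blank at negative y); z up. Block: x -30 to 0, y 0 to 28, 36 mm high; knob top 51 mm. Blank in place: origin at (-9.5, -62.5, 0) mm.
- board: Sawing board, screwed to the bench: pale plywood base 210 x 420 x 18 mm (x, y, z) with a wooden fence 35 mm deep and 28 mm high above the base along its far side. Origin: centre of its underside, on the bench; axes parallel to the stop's. Fence face at x = +60 mm, near edge at x = -105 mm, top of the base at z = 18 mm. A thin saw slot crosses the fence at y = +60 mm.
- glue: Small white glue bottle with a red cap, standing on the bench beside one end of the board; 32 mm in diameter, 95 mm high. Origin: centre of its underside. Leave it alone.
- tubes: Dark wooden block 50 x 90 x 28 mm with brass tubes standing in it, 64 mm high overall, on the bench beside the other end of the board. Origin: centre of its underside. Leave it alone.
- saw: Back saw lying flat on the bench along x, beyond the stop's end of the board; steel blade with brass back, wooden handle to -x; about 360 x 130 mm, 22 mm high. Origin: at bench height, under the brass back, 60 mm from the blade's handle end. Leave it alone.
- spare: Spare pen blank of yellow timber, 19 x 125 x 19 mm, lying on the bench behind the fence. Origin: centre of its underside. Leave it alone.
Not all that is in view belongs to the job. Of the things like the blank, leave any that is pink, red or turquoise; of the rest the smaller one is meant.

How it is judged:
On the way:
1. the blank lies flat along the fence (within 2 mm and 2 degrees), its end still 60 mm or more short of the stop (x of blank in the frame of stop above -0.0115 m and angle between the y axis of blank and the y axis of stop, either way round below 0.035 rad and y of blank in the frame of stop below -0.1225 m), for 0.1 s.
At the end, for the whole second after the job is handed in: The blank lies flat and still on the board in the corner: its side within 2 mm of the fence and parallel to it within 2 degrees, its end within 2 mm of the stop; glue, tubes, saw and spare blank within 15 mm of where they stood (x of blank in the frame of stop between -0.0115 and -0.0075 m and angle between the y axis of blank and the y axis of stop, either way round below 0.035 rad and y of blank in the frame of stop between -0.0645 and -0.0605 m and z of blank in the frame of stop between -0.002 and 0.002 m and angle between blank's own z axis and vertical below 0.04 rad and linear speed of blank below 0.01 m/s and distance of each of glue, tubes, saw, spare from where it was at the start of the episode below 0.015 m); the robot touches nothing.
It fails at once if the blank is picked up or tipped (more than 6 mm off the board, or 9 degrees) (z of blank in the frame of stop above 0.006 m or angle between blank's own z axis and vertical above 0.16 rad).
It fails at once if the blank comes within 60 mm of the stop while it is off the fence (more than 5 mm away or 7 degrees askew) (y of blank in the frame of stop above -0.1225 m and (x of blank in the frame of stop below -0.0145 m or angle between the y axis of blank and the y axis of stop, either way round above 0.12 rad)).
It fails at once if the blank is flicked (faster than 0.5 m/s) (linear speed of blank above 0.5 m/s).
It fails at once if the glue bottle, tube block, saw or spare blank is moved more than 15 mm or knocked over (distance of any of glue, tubes, saw, spare from where it was at the start of the episode above 0.015 m or angle between any of glue, tubes, saw, spare's own z axis and vertical above 0.3 rad).
It also fails if it takes over 45 s, if anything falls off the work surface, if the arm or the gripper's body presses on something with over 40 N, if the wrist force passes 120 N, or if a joint passes its speed limit or range.

ROBOT

A 6-joint arm with a two-finger parallel gripper is mounted at the origin on the work surface. World frame = base frame: x ahead of the robot, y to its left, z up, the work surface at z = 0. Lengths are in m, angles in rad, forces in N, time in s.
With the tool pointing down it reaches from about 0.35 to 0.975 m from the base axis. Payload 4.9 kg.
Tool frame: the origin (TCP) lies on the centre line of the jaws, within the pads' length; the fingertips stand ctrl.tcp_to_tips ahead of it and the grasp point (between the pads) lies 3 mm ahead of it (ctrl.tcp_to_tips is the distance from the TCP to the fingertips, in m); z points along the fingers, y is the direction in which the jaws open and shut (so a half turn about z gives the same grasp; the last joint's range is limited). The gripper opens to 85 mm and grips with 20 to 120 N. Pads are 22 mm wide; open, the fingers measure 114 mm over their backs; the gripper's body (76 mm by 85 mm) begins 54 mm behind the grasp point. The pads swing forward as they close: fully open they stand 13 mm farther back than shut.
Start: joints at [1.086, 0.053, 1.613, -0, 1.476, -0.119], TCP at [0.224, 0.584, 0.253] pointing down, gripper open.
Joint ranges: [-3.01, 3.01], [-1.01, 2.22], [0.06, 2.58], [-1.02, 4.17], [0.09, 2.62], [-3.14, 3.14]. Speed limits (rad/s): [2.57, 2.57, 3.14, 3.14, 3.14, 3.14].

INTERFACE

Orientations are given as a rotation vector (axis times angle).
In Python, from station import ctrl, vision gives the robot as it stands.
- The arm moves only by the tool jog_arm, never from a script. Its argument "deltas" is a list of rows, each a list of 7 numbers: the turn, a rotation vector about the tool's x, y, z in rad, then the shift along the tool's x, y, z in cm, then the opening, from 0 (shut) to 1 (fully open). A call has 1 to 12 rows; each row shifts and turns the commanded pose from where the row before left it, along the tool's axes as they then stand; what a row does not reach is not made up. A row lasts 1/12 s, in which the tool goes at most 41.7 mm and 7.16 degrees, less where a joint would pass 70% of its speed; a pose out of reach is approached as far as the arm can. A call with a gripper value outside its range is refused whole. The fingers move at their own pace and stop on an object; "grip_force" is the grip in N (left out, the last holds). Time passes only in rows, so rows that do not move let the fingers close. It gives the time, the measured TCP pose, the force and the opening at its end, in the units of the state.
- ctrl.get_obs(): the state, without advancing time (a new reading comes with each control period).
- vision.get_image(name): name is "scene" or "side" or "wrist"; returns (picture, depth): 400x640x3 uint8, red, green, blue; 400x640 float32, m along the optical axis (not along the pixel's ray), 0 where there is no reading.
- vision.calibration(name): a dict with "fx", "fy", "cx", "cy" (pixels), "rvec" (rotation vector, rad) and "tvec" (3), from world to camera coordinates, as OpenCV has them; the wrist camera has in their place "hand_eye" (4x4, takes a point from camera to tool coordinates, whose origin is the TCP and whose axes are the flange's). Camera axes: x right, y down, z forward; pixel columns grow to the right and rows downward; lengths in m; the calibration is good to about 2 mm. A picture is of the moment at which its call begins: read the wrist's pose just before it. calibration takes no time and is no camera call.
- ctrl.finish_job(): hands the job in, once; it reports no verdict.
The state is a dict: "t": time; "q": joint angles; "dq": joint speeds; "effort": joint torques, N m; "tool_pos": TCP position; "tool_rot": TCP orientation; "contact_force": force on the tool from outside, world axes, zero at the start; "wrist_torque": the same for the moment, N m; "opening": finger opening in m.
Only numpy, scipy, OpenCV 4.12 (cv2) and the standard library are available. Lean on these libraries where they do the work, as an engineer would, in place of code of your own. Each camera call takes 0.05 s, during which the arm holds its last target. There are 200 camera calls.

## Working session

There is one attempt and no reset: what is moved stays moved. The work goes in short steps, Python scripts to look and compute and a tool call to move; the robot and the scene stay as the last step left them, time stands still between calls to the robot, and variables do not carry over. Pictures are saved under pics/ and viewed, about 8 in all and at most 12, crops included, and the job is handed in when it is done.

Besides the shell and the picture viewer there is one more tool, called after ">>>" as name(argument=value, ...), one argument or row to a line, values as JSON. jog_arm: Moves the arm, as the interface text tells. Its arguments: {"type":"object","properties":{"deltas":{"type":"array"},"grip_force":{"type":"number"}},"required":["deltas"]}

```bash
mkdir -p pics; cat > h.py <<'E'
import numpy as np, cv2
from scipy.spatial.transform import Rotation as R
from station import ctrl, vision
def cam(name,obs=None):
    c=vision.calibration(name)
    if name=="wrist":
        o=obs or ctrl.get_obs(); T=np.eye(4);T[:3,:3]=R.from_rotvec(o["tool_rot"]).as_matrix();T[:3,3]=o["tool_pos"]
        T=T@np.array(c["hand_eye"])
    else:
        T=np.eye(4);T[:3,:3]=R.from_rotvec(c["rvec"]).as_matrix();T[:3,3]=np.ravel(c["tvec"]);T=np.linalg.inv(T)
    return c,T
def shot(name,fn):
    o=ctrl.get_obs(); c,T=cam(name,o); im,d=vision.get_image(name)
    cv2.imwrite(f"pics/{fn}.png",im[:,:,::-1]); np.savez(f"pics/{fn}.npz",im=im,d=d,T=T,k=[c["fx"],c["fy"],c["cx"],c["cy"]])
def load(fn):
    z=np.load(f"pics/{fn}.npz"); return z["im"],z["d"],z["T"],z["k"]
def ray(fn,u,v,z):  # intersect pixel ray with plane z
    im,d,T,k=load(fn); r=T[:3,:3]@np.array([(u-k[2])/k[0],(v-k[3])/k[1],1]); return T[:3,3]+r*(z-T[2,3])/r[2]
def dep(fn,u,v):
    im,d,T,k=load(fn); Z=np.median([x for x in d[v-1:v+2,u-1:u+2].ravel() if x>0]); return T[:3,:3]@np.array([(u-k[2])/k[0]*Z,(v-k[3])/k[1]*Z,Z])+T[:3,3]
def cloud(fn):
    im,d,T,k=load(fn); v,u=np.mgrid[:400,:640]; P=np.stack([(u-k[2])/k[0]*d,(v-k[3])/k[1]*d,d],-1); return P@T[:3,:3].T+T[:3,3]
E
python3 - <<'E'
from h import *
o=ctrl.get_obs(); print(o,ctrl.tcp_to_tips)
shot("scene","s0");shot("side","d0");shot("wrist","w0")
a=cv2.imread("pics/s0.png");b=cv2.imread("pics/w0.png")
E
```

```text
{'t': 0.0, 'q': array([ 1.08601844e+00,  5.33417759e-02,  1.61429542e+00, -1.09610305e-05,
        1.47601620e+00, -1.18996335e-01]), 'dq': array([ 0.00176582, -0.00090876,  0.00092996, -0.00051474, -0.00032278,
       -0.00064774]), 'effort': array([ 1.75445424e-03, -3.93672252e+01, -3.70184433e+01,  4.51239123e-05,
        6.72900627e-03, -1.77163867e-05]), 'tool_pos': array([0.22327586, 0.58313295, 0.25207148]), 'tool_rot': array([-0.5712591 , -3.08860388,  0.00309512]), 'contact_force': array([-0.9975527 ,  0.67960347, -0.75733574]), 'wrist_torque': array([-0.00191794,  0.00344942, -0.02589559]), 'opening': 0.08541161502116881} 0.022
```

View pics/s0.png

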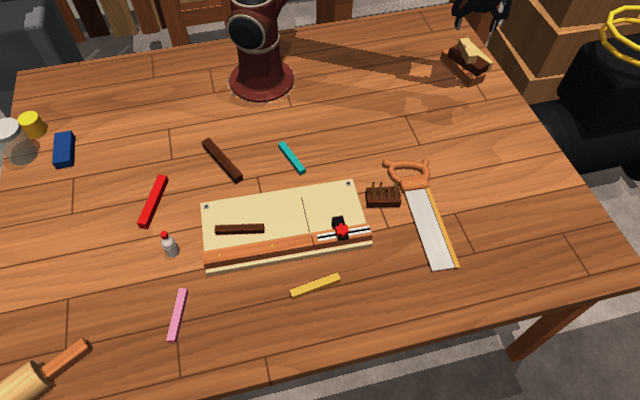

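View pics/w0.png

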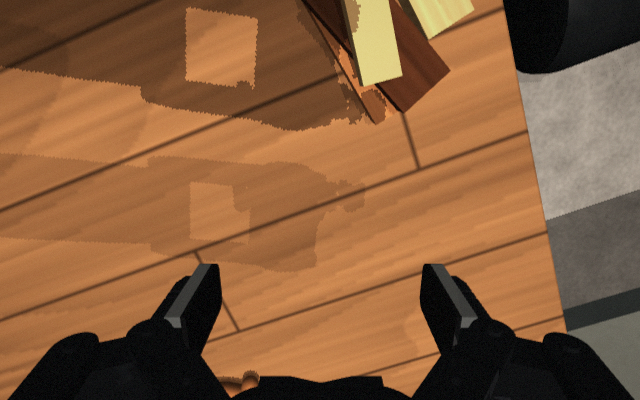

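The scene view shows the board at (200–370, 180–270). On it are the dark blank at (240,229), the stop with its red knob at (341,229), the saw at (430,225), the tubes at (383,196), the glue at (168,245) and the yellow spare at (315,285). The larger brown stick at (222,160) is a distractor. The wrist view shows only bench and some scrap.

```bash
python3 - <<'E'
from h import *
a=cv2.imread("pics/s0.png")[170:280,190:390]; cv2.imwrite("pics/s0c.png",cv2.resize(a,None,fx=4,fy=4,interpolation=cv2.INTER_CUBIC))
b=cv2.imread("pics/d0.png"); 
P=cloud("s0")
for n,(u,v) in dict(blank=(240,229),base=(280,205),base2=(225,210),fence=(260,242),glue=(167,247),glcap=(165,235),tubes=(383,199),knob=(341,229),spare=(315,285),saw=(430,230),sawh=(405,165),arm=(260,60)).items():
    print(n,np.round(dep("s0",u,v),3))
# fence top / base planes
for lo,hi in((.012,.024),(.040,.052)):
    m=(P[...,2]>lo)&(P[...,2]<hi); m[:180]=0;m[275:]=0;m[:,:198]=0;m[:,375:]=0
    r=cv2.minAreaRect(P[m][:,:2].astype(np.float32)); print(m.sum(),r,np.round(cv2.boxPoints(r),3).tolist())
E
```

```text
blank [ 0.58  -0.162  0.036]
base [ 0.521 -0.047  0.018]
base2 [ 0.502 -0.191  0.02 ]
fence [ 0.634 -0.12   0.045]
glue [ 0.597 -0.342  0.052]
glcap [ 0.588 -0.336  0.093]
tubes [0.575 0.222 0.029]
knob [0.66  0.079 0.069]
spare [ 0.767 -0.014  0.019]
saw [0.687 0.314 0.012]
sawh [0.471 0.326 0.015]
arm [ 0.063 -0.005  0.129]
7947 ((0.5805813670158386, -0.043361395597457886), (0.46666374802589417, 0.28831446170806885), 75.52080535888672) [[0.382999986410141, -0.2329999953508377], [0.6620000004768372, -0.3050000071525574], [0.777999997138977, 0.1469999998807907], [0.49900001287460327, 0.21899999678134918]]
2217 ((0.6185010671615601, -0.029194310307502747), (0.1389111429452896, 0.4712955951690674), 2.347806453704834) [[0.5389999747276306, 0.2029999941587448], [0.5590000152587891, -0.2669999897480011], [0.6980000138282776, -0.2619999945163727], [0.6779999732971191, 0.20900000631809235]]
```

View pics/s0c.png

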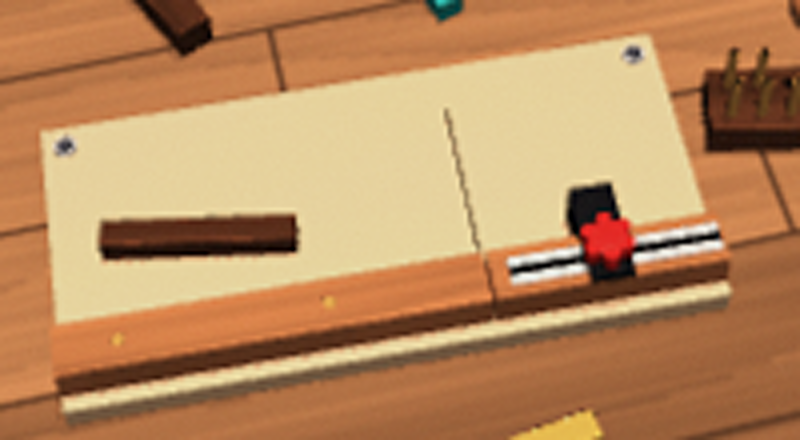

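View pics/d0.png

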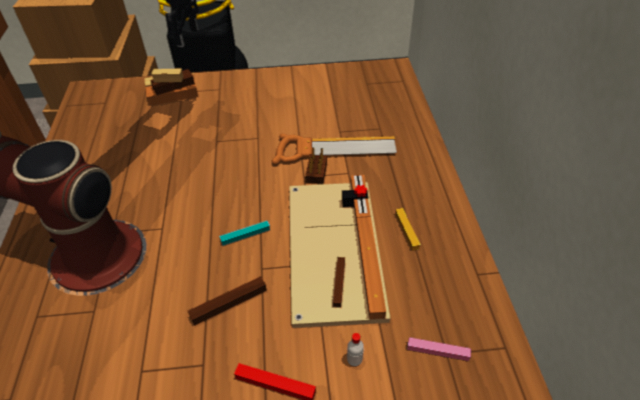

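The crop shows the base's near corners at crop (42,132) and (652,37). The fence front edge runs from (55,325) to about (508,257), the stop block's corner is at (568,188), and the blank's ends are at (100,235) and (297,230). The side view agrees with this layout.

```bash
python3 - <<'E'
from h import *
f=lambda x,y,z:ray("s0",190+x/4-.375,170+y/4-.375,z)
n0=f(42,132,.018);n1=f(652,37,.018); f0=f(55,325,.046);f1=f(485,252,.046);b0=f(58,380,.046);b1=f(727,265,.046)
for n,p in dict(n0=n0,n1=n1,f0=f0,f1=f1,b0=b0,b1=b1,st=f(568,188,.054),st2=f(612,183,.054),bl0=f(100,222,.037),bl1=f(297,214,.037)).items(): print(n,np.round(p,4))
for a,b in((n0,n1),(f0,f1),(b0,b1)): print(np.arctan2(-(b-a)[0],(b-a)[1]),np.linalg.norm(b-a))
P=cloud("s0");im=load("s0")[0].astype(int)
m=np.zeros((400,640),bool);m[222:237,212:267]=1;m&=(im[...,0]<110)&(abs(P[...,2]-.037)<.004)
r=cv2.minAreaRect(P[m][:,:2].astype(np.float32));print("blank",m.sum(),r)
o=ctrl.get_obs();Rm=R.from_rotvec(o["tool_rot"]).as_matrix();print(Rm.round(3));print(np.array(vision.calibration("wrist")["hand_eye"]).round(3),vision.calibration("wrist")["fx"])
E
```

```text
n0 [ 0.461  -0.2528  0.018 ]
n1 [0.4842 0.1669 0.018 ]
f0 [ 0.6256 -0.2581  0.046 ]
f1 [0.6393 0.0084 0.046 ]
b0 [ 0.6632 -0.2608  0.046 ]
b1 [0.6848 0.1517 0.046 ]
st [0.6112 0.0697 0.054 ]
st2 [0.6143 0.0977 0.054 ]
bl0 [ 0.5532 -0.2227  0.037 ]
bl1 [ 0.5778 -0.0998  0.037 ]
-0.05528278367305949 0.4203016178842478
-0.05122301933072063 0.2669068419684394
-0.05225070223101827 0.4130670838616115
blank 272 ((0.5746086835861206, -0.16334548592567444), (0.12180798500776291, 0.019810445606708527), 77.8968734741211)
[[-0.934  0.358 -0.001]
 [ 0.358  0.934 -0.001]
 [ 0.    -0.002 -1.   ]]
[[-0.001 -0.948 -0.318  0.082]
 [ 1.    -0.001  0.    -0.   ]
 [-0.001 -0.318  0.948 -0.121]
 [ 0.     0.     0.     1.   ]] 349.25896826406927
```

>>> jog_arm(
  deltas=[
    [0,0,-0.104,0,0,0,0.8],
    [0,0,-0.104,0,0,0,0.8],
    [0,0,-0.104,0,0,0,0.8],
    [0,0,0,-1.5,-3.2,0,0.8],
    [0,0,0,-1.5,-3.2,0,0.8],
    [0,0,0,-1.5,-3.2,0,0.8],
    [0,0,0,-1.5,-3.2,0,0.8],
    [0,0,0,-1.5,-3.2,0,0.8],
    [0,0,0,-1.5,-3.2,0,0.8],
    [0,0,0,-1.5,-3.2,0,0.8],
    [0,0,0,-1.5,-3.2,0,0.8],
    [0,0,0,-1.5,-3.2,0,0.8],
  ],
)

```text
t: 1.15
tool_pos: [0.3429, 0.2872, 0.253]
tool_rot: [0.084, 3.14, -0.0]
contact_force: [0.5, 0.8, -0.1]
opening: 0.0682
```

>>> jog_arm(
  deltas=[
    [0,0,0,-1.5,-3.2,0,0.8],
    [0,0,0,-1.5,-3.2,0,0.8],
    [0,0,0,-1.5,-3.2,0,0.8],
    [0,0,0,-1.5,-3.2,0,0.8],
    [0,0,0,-1.5,-3.2,0,0.8],
    [0,0,0,-1.5,-3.2,0,0.8],
    [0,0,0,-1.5,-3.2,0,0.8],
    [0,0,0,-1.5,-3.2,0,0.8],
    [0,0,0,-1.5,-3.2,0,0.8],
    [0,0,0,-1.5,-3.2,0,0.8],
    [0,0,0,-1.5,-3.2,0,0.8],
    [0,0,0,-1.5,-3.2,0,0.8],
  ],
)

```text
t: 2.15
tool_pos: [0.5021, -0.1061, 0.253]
tool_rot: [-0.085, -3.14, -0.0]
contact_force: [0.4, 0.9, -0.4]
opening: 0.0685
```

>>> jog_arm(
  deltas=[
    [0,0,0,-1.5,-3.2,0,0.8],
    [0,0,0,-1.0,-2.0,0,0.8],
    [0,0,0,0,0,0,0.8],
    [0,0,0,0,0,0,0.8],
  ],
)

```text
t: 2.48
tool_pos: [0.5239, -0.1583, 0.2527]
tool_rot: [-0.088, -3.139, -0.001]
contact_force: [0.1, -0.3, -0.1]
opening: 0.0684
```

```bash
python3 - <<'E'
from h import *
o=ctrl.get_obs();print(o["t"],o["tool_pos"],R.from_rotvec(o["tool_rot"]).as_matrix().round(3),o["contact_force"],o["opening"],ctrl.tcp_to_tips)
shot("wrist","w1")
E
```

```text
2.4833 [ 0.52393383 -0.15832053  0.25265784] [[-0.998  0.056 -0.001]
 [ 0.056  0.998  0.001]
 [ 0.001  0.001 -1.   ]] [ 0.12049577 -0.26949111 -0.07368566] 0.0683521118373152 0.022
```

View pics/w1.png

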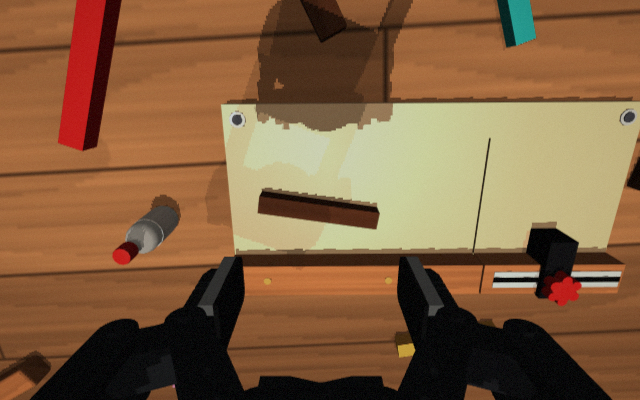

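The wrist view shows the blank from (258,200) to (380,218), with its right (+y) end leaning toward the fence. The fence/base line is at row ~252, the fence's front top edge at row ~265, and the stop block at (527–577, 228–290).

```bash
python3 - <<'E'
from h import *
f=lambda u,v,z:ray("w1",u,v,z)
for n,p in dict(n0=f(222,104,.018),n1=f(638,101,.018),fb0=f(240,252,.018),fb1=f(470,254,.018),ft0=f(250,266,.046),ft1=f(480,264,.046),bl=f(259,214,.037),bl1=f(377,228,.037),bu=f(262,195,.037),bu1=f(379,209,.037),st=f(527,230,.054)).items(): print(n,p.round(4))
im,d,T,k=load("w1");P=cloud("w1");m=np.zeros((400,640),bool);m[185:232,252:386]=1;m&=(P[...,2]>.032)&(P[...,2]<.042)
r=cv2.minAreaRect(P[m][:,:2].astype(np.float32));print(m.sum(),r)
a=im[180:300,380:640][:,:,::-1];b=im[180:300,220:480][:,:,::-1]
cv2.imwrite("pics/w1c.png",cv2.resize(np.vstack([a,b]),None,fx=2.5,fy=2.5,interpolation=cv2.INTER_CUBIC))
c,Tt=cam("wrist");
# fingertips position in tool frame from depth
for u,v in((235,262),(405,262)):
    Z=d[v,u]; pt=np.array(c["hand_eye"])@np.array([(u-k[2])/k[0]*Z,(v-k[3])/k[1]*Z,Z,1]);print("tip",pt.round(4))
E
```

```text
n0 [ 0.4601 -0.2519  0.018 ]
n1 [0.4805 0.1578 0.018 ]
fb0 [ 0.6229 -0.2553  0.018 ]
fb1 [0.6404 0.0056 0.018 ]
ft0 [ 0.6257 -0.2389  0.046 ]
ft1 [0.6373 0.0045 0.046 ]
bl [ 0.5708 -0.2246  0.037 ]
bl1 [ 0.5936 -0.1028  0.037 ]
bu [ 0.5504 -0.2192  0.037 ]
bu1 [ 0.5724 -0.1006  0.037 ]
st [0.5967 0.0442 0.054 ]
2263 ((0.5732558965682983, -0.16339963674545288), (0.12487541139125824, 0.020000552758574486), 78.43319702148438)
tip [ 0.0104 -0.0353  0.0062  1.    ]
tip [0.0109 0.0341 0.0051 1.    ]
```

View pics/w1c.png

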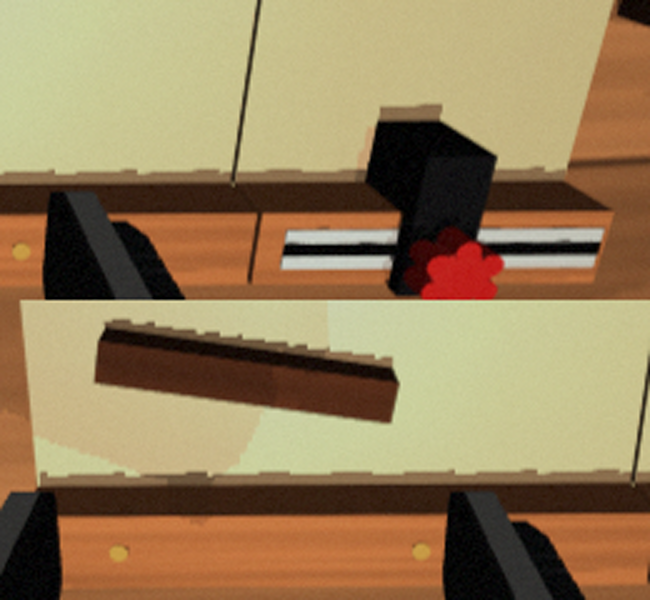

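```bash
python3 - <<'E'
from h import *
g=lambda x,y,z:ray("w1",380+x/2.5-.3,180+y/2.5-.3,z)
for n,p in dict(orig=g(366,184,.018),bn=g(378,122,.018),tn=g(428,155,.054),tn2=g(496,157,.054)).items(): print(n,p.round(4))
E
```

```text
orig [0.6432 0.0693 0.018 ]
bn [0.6125 0.0706 0.018 ]
tn [0.6111 0.07   0.054 ]
tn2 [0.6136 0.0976 0.054 ]
```

>>> jog_arm(
  deltas=[
    [0,0,0,0,-0.5,3,0.8],
    [0,0,0,0,0,3.5,0.8],
    [0,0,0,0,0,3.5,0.8],
    [0,0,0,0,0,3.5,0.8],
    [0,0,0,0,0,3.5,0.8],
    [0,0,0,0,0,2.5,0.8],
    [0,0,0,0,0,1.0,0.8],
    [0,0,0,0,0,0.5,0.8],
    [0,0,0,0,0,0,0.8],
    [0,0,0,0,0,0,0.8],
  ],
)

```text
t: 3.37
tool_pos: [0.5251, -0.1627, 0.0452]
tool_rot: [0.083, 3.138, -0.002]
contact_force: [-0.7, 0.5, -0.4]
opening: 0.0682
```

```bash
python3 - <<'E'
from h import *
o=ctrl.get_obs();print(o["t"],o["tool_pos"],o["contact_force"],ctrl.tcp_to_tips)
shot("side","d1");shot("wrist","w2");shot("scene","s1")
S=lambda fn,y0,y1,x0,x1,w,h:cv2.resize(cv2.imread(fn)[y0:y1,x0:x1],(w,h),interpolation=cv2.INTER_CUBIC)
cv2.imwrite("pics/c2.png",np.vstack([np.hstack([S("pics/d1.png",240,330,280,400,400,300),S("pics/s1.png",180,270,190,310,400,300)]),S("pics/w2.png",150,390,0,640,800,300)]))
E
```

```text
3.3667 [ 0.52512157 -0.16268771  0.04522038] [-0.67911037  0.48558856 -0.40854821] 0.022
```

View pics/c2.png

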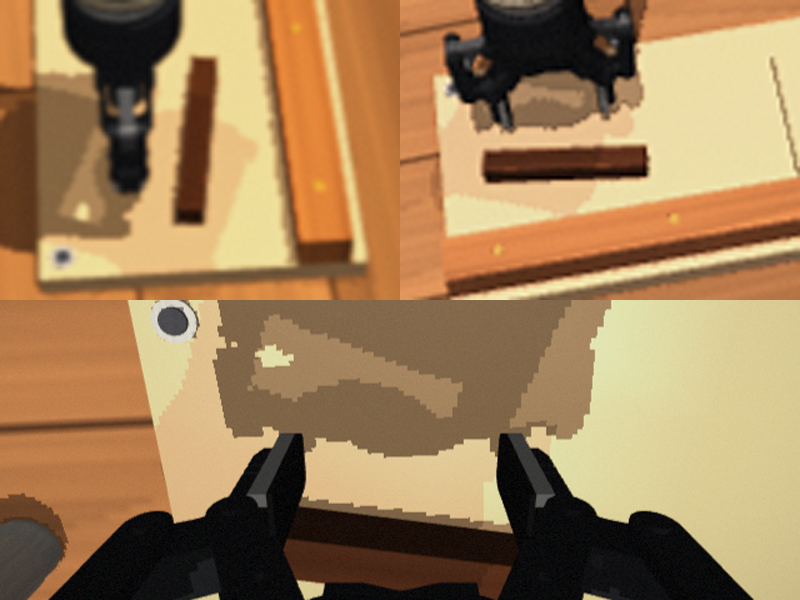

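The composite shows both fingertips over the bare board between blank and robot, not touching. The blank hasn't moved.

```bash
python3 - <<'E'
from h import *
for fn,(a,b,c,d) in dict(s1=(205,222,200,262),d1=(280,300,305,330)).items():
    P=cloud(fn);im=load(fn)[0].astype(int);m=np.zeros((400,640),bool);m[a:b,c:d]=1
    m&=(im.sum(-1)<200)&(P[...,2]>.02)&(P[...,2]<.2)
    Q=P[m];i=np.argsort(Q[:,2])[:12];print(fn,m.sum(),Q[i].round(3).tolist())
# wrist: highest-row (farthest) points on fingers
P=cloud("w2");im=load("w2")[0].astype(int);m=(im.sum(-1)<250)&(P[...,2]<.08)&(P[...,2]>.019)&(P[...,0]<.55);Q=P[m];i=np.argsort(Q[:,2])
print(len(Q),Q[i[:200:15]].round(3).tolist())
E
```

```text
s1 145 [[0.494, -0.225, 0.02], [0.527, -0.198, 0.031], [0.532, -0.199, 0.034], [0.536, -0.128, 0.038], [0.53, -0.21, 0.04], [0.531, -0.208, 0.04], [0.527, -0.21, 0.041], [0.532, -0.205, 0.041], [0.535, -0.12, 0.042], [0.534, -0.2, 0.042], [0.516, -0.198, 0.042], [0.53, -0.207, 0.043]]
d1 185 [[0.526, -0.208, 0.039], [0.513, -0.201, 0.039], [0.521, -0.209, 0.042], [0.524, -0.207, 0.042], [0.523, -0.21, 0.043], [0.528, -0.211, 0.043], [0.519, -0.208, 0.044], [0.528, -0.209, 0.045], [0.521, -0.209, 0.045], [0.517, -0.211, 0.046], [0.519, -0.212, 0.046], [0.525, -0.21, 0.047]]
8621 [[0.527, -0.117, 0.019], [0.477, -0.242, 0.019], [0.525, -0.124, 0.019], [0.479, -0.238, 0.02], [0.474, -0.241, 0.02], [0.472, -0.236, 0.02], [0.479, -0.236, 0.02], [0.472, -0.239, 0.02], [0.473, -0.237, 0.02], [0.474, -0.237, 0.02], [0.478, -0.235, 0.02], [0.474, -0.24, 0.02], [0.474, -0.238, 0.02], [0.474, -0.237, 0.02]]
```

>>> jog_arm(
  deltas=[
    [0,0,0,0,0,0.5,0.8],
    [0,0,0,0,0,0.3,0.8],
    [0,0,0,0,0,0.25,0.8],
    [0,0,0,0,0,0,0.8],
  ],
)

```text
t: 3.85
tool_pos: [0.5239, -0.1627, 0.0328]
tool_rot: [0.085, 3.14, -0.0]
contact_force: [-0.3, 0.1, 0.0]
opening: 0.0683
```

>>> jog_arm(
  deltas=[
    [0,0,0,-0.6,0,0,0.8],
    [0,0,0,-0.6,0,0,0.8],
    [0,0,0,-0.5,0,0,0.8],
    [0,0,0,-0.5,0,0,0.8],
    [0,0,0,-0.5,0,0,0.8],
    [0,0,0,-0.5,0,0,0.8],
    [0,0,0,-0.5,0,0,0.8],
    [0,0,0,-0.5,0,0,0.8],
    [0,0,0,-0.5,0,0,0.8],
    [0,0,0,-0.5,0,0,0.8],
    [0,0,0,-0.5,0,0,0.8],
    [0,0,0,-0.5,0,0,0.8],
  ],
)

```text
t: 4.85
tool_pos: [0.5863, -0.166, 0.0328]
tool_rot: [-0.084, -3.14, 0.0]
contact_force: [-2.1, 0.6, 4.0]
opening: 0.0683
```

>>> jog_arm(
  deltas=[
    [0,0,0,-0.3,0,-0.1,0.8],
    [0,0,0,-0.3,0,0,0.8],
    [0,0,0,-0.3,0,0,0.8],
    [0,0,0,-0.2,0,0,0.8],
    [0,0,0,0,0,0,0.8],
  ],
)

```text
t: 5.27
tool_pos: [0.5971, -0.1665, 0.0336]
tool_rot: [0.084, 3.14, 0.0]
contact_force: [-0.7, 1.1, 0.2]
opening: 0.0682
```

>>> jog_arm(
  deltas=[
    [0,0,0,-0.2,0,0,0.8],
    [0,0,0,0,0,0,0.8],
  ],
)

```text
t: 5.43
tool_pos: [0.5989, -0.1666, 0.0337]
tool_rot: [0.085, 3.14, 0.0]
contact_force: [0.0, 0.9, 0.6]
opening: 0.0678
```

>>> jog_arm(
  deltas=[
    [0,0,0,-0.2,0,0,0.8],
    [0,0,0,0,0,0,0.8],
  ],
)

```text
t: 5.6
tool_pos: [0.5993, -0.1665, 0.0334]
tool_rot: [-0.083, -3.136, -0.001]
contact_force: [-5.3, 0.3, 3.0]
opening: 0.0685
```

>>> jog_arm(
  deltas=[
    [0,0,0,-0.1,0,0,0.8],
    [0,0,0,0,0,0,0.8],
  ],
)

```text
t: 5.77
tool_pos: [0.5993, -0.1665, 0.0332]
tool_rot: [-0.082, -3.134, -0.001]
contact_force: [-8.6, -0.4, 4.8]
opening: 0.0683
```

```bash
python3 - <<'E'
from h import *
o=ctrl.get_obs();print(o["t"],o["tool_pos"],o["contact_force"])
shot("wrist","w3");shot("scene","s2")
S=lambda fn,y0,y1,x0,x1,w,h:cv2.resize(cv2.imread(fn)[y0:y1,x0:x1],(w,h),interpolation=cv2.INTER_CUBIC)
cv2.imwrite("pics/c3.png",np.vstack([S("pics/s2.png",190,270,190,350,600,300),S("pics/w3.png",200,400,120,520,600,300)]))
E
```

```text
5.7667 [ 0.59934738 -0.16648005  0.03321463] [-8.62128982 -0.41571918  4.84415021]
```

View pics/c3.png

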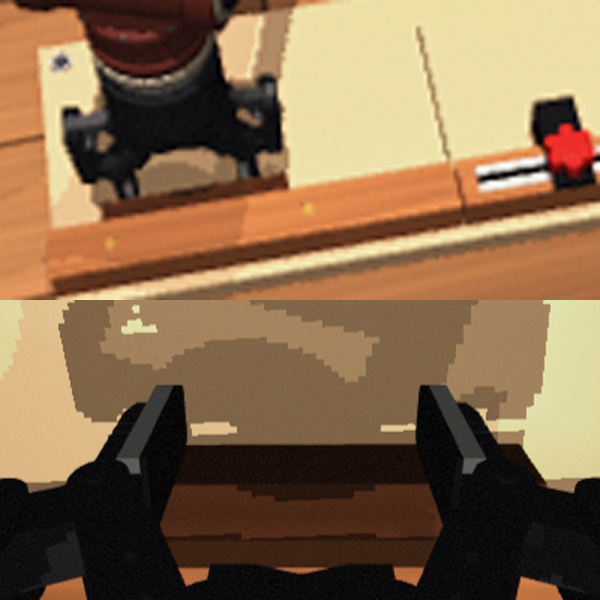

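The blank's side is on the fence, with a steady push of 8.6 N. Its edges run parallel to the fence line in both crops. Next I back off, lift, shut the fingers and go behind the free end.

>>> jog_arm(
  deltas=[
    [0,0,0,0.2,0,0,0.8],
    [0,0,0,0.8,0,0,0.8],
    [0,0,0,1.0,0,-1,0.8],
    [0,0,0,0,0,-3,0],
    [0,0,0,0,0,-3,0],
    [0,0,0,0,0,-2,0],
    [0,0,0,-0.9,-2.1,0,0],
    [0,0,0,-0.9,-2.1,0,0],
    [0,0,0,-0.9,-2.1,0,0],
    [0,0,0,-0.9,-2.1,0,0],
    [0,0,0,0,0,0,0],
    [0,0,0,0,0,0,0],
  ],
)

```text
t: 6.87
tool_pos: [0.6131, -0.2523, 0.1238]
tool_rot: [0.087, 3.14, 0.0]
contact_force: [0.7, 0.2, 0.1]
opening: 0.0003
```

```bash
python3 - <<'E'
from h import *
o=ctrl.get_obs();p=o["tool_pos"];print(o["t"],p,o["contact_force"],o["opening"],R.from_rotvec(o["tool_rot"]).as_matrix()[:,1].round(4))
c,s=np.cos(-.053),np.sin(-.053);F=lambda q:(np.array(q)[...,:2]-[.642,.069])@np.array([[c,-s],[s,c]])
print("tcp in stop",F(p))
shot("wrist","w4");shot("side","d2");shot("scene","s3")
for fn in("w4","d2","s3"):
    P=cloud(fn);im=load(fn)[0].astype(int);q=F(P)
    m=(P[...,2]>.031)&(P[...,2]<.0395)&(q[...,0]>-.06)&(q[...,0]<-.001)&(q[...,1]>-.33)&(q[...,1]<-.1)&(im.sum(-1)<300)
    if m.sum()>20:
        print(fn,m.sum(),cv2.minAreaRect(q[m].astype(np.float32)),np.percentile(q[m],[1,50,99],axis=0).round(4).tolist())
S=lambda fn,y0,y1,x0,x1,w,h:cv2.resize(cv2.imread(fn)[y0:y1,x0:x1],(w,h),interpolation=cv2.INTER_CUBIC)
cv2.imwrite("pics/c4.png",np.vstack([np.hstack([S("pics/s3.png",190,290,150,310,400,250),S("pics/d2.png",240,365,290,490,400,250)]),S("pics/w4.png",150,400,0,640,800,312)]))
E
```

```text
6.8667 [ 0.61306961 -0.25230143  0.12378766] [0.66597607 0.19301246 0.10721383] 0.00025867921531884375 [5.540e-02 9.985e-01 2.000e-04]
tcp in stop [-0.01186876 -0.32238286]
w4 5662 ((-0.010183429345488548, -0.23411127924919128), (0.018362494185566902, 0.1250748187303543), 0.002013107296079397) [[-0.019, -0.2959], [-0.0112, -0.2342], [-0.0012, -0.1732]]
d2 115 ((-0.012357346713542938, -0.26251575350761414), (0.019110824912786484, 0.11934107542037964), 2.7521941661834717) [[-0.0206, -0.3166], [-0.0174, -0.2807], [-0.0011, -0.2045]]
s3 192 ((-0.011948022991418839, -0.23389209806919098), (0.12242463231086731, 0.014295151457190514), 89.04412841796875) [[-0.0184, -0.2946], [-0.0119, -0.2354], [-0.0059, -0.1742]]
```

View pics/c4.png

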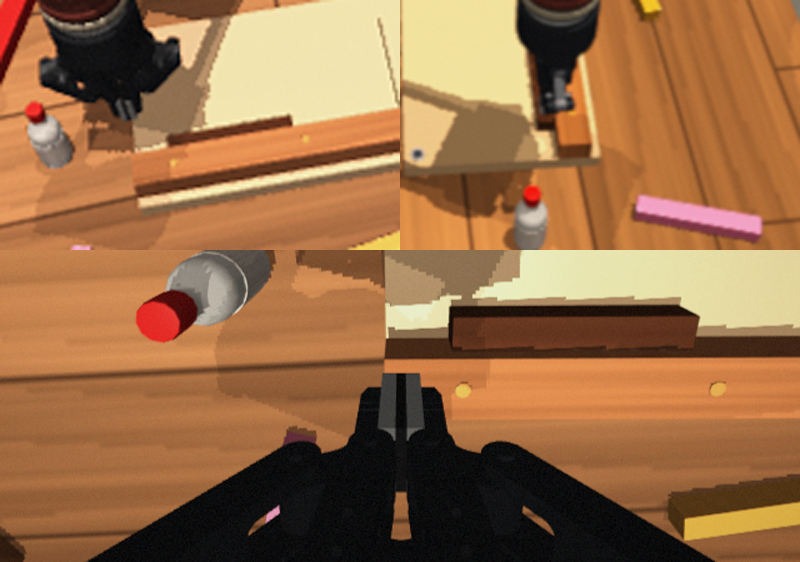

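The side crop and depth fit agree: the blank is flush along the fence, centre (-10.2, -234.1) mm in the stop frame, angle ~0°. The shut fingers stand behind its free end and clear of the bottle.

>>> jog_arm(
  deltas=[
    [0,0,0,0.2,0,2,0],
    [0,0,0,0,0,2.5,0],
    [0,0,0,0,0,2,0],
    [0,0,0,0,0,0.8,0],
    [0,0,0,0,0,0.5,0],
    [0,0,0,0,0,0,0],
    [0,0,0,0,0,0,0],
  ],
)

```text
t: 7.6
tool_pos: [0.6118, -0.2514, 0.0469]
tool_rot: [0.084, 3.139, -0.001]
contact_force: [1.4, 0.0, 0.1]
opening: 0.0
```

>>> jog_arm(
  deltas=[
    [0,0,0,0,0.4,0.2,0],
    [0,0,0,0,0.4,0,0],
    [0,0,0,0,0.4,0,0],
    [0,0,0,0,0.5,0,0],
    [0,0,0,0,0.5,0,0],
    [0,0,0,0,0.5,0,0],
    [0,0,0,0,0.5,0,0],
    [0,0,0,0,0.5,0,0],
    [0,0,0,0,0.5,0,0],
    [0,0,0,0,0.5,0,0],
    [0,0,0,0,0.5,0,0],
    [0,0,0,0,0.5,0,0],
  ],
)

```text
t: 8.6
tool_pos: [0.6143, -0.194, 0.0438]
tool_rot: [-0.085, -3.14, -0.0]
contact_force: [0.5, 0.1, -0.1]
opening: -0.0001
```

```bash
cat >> h.py <<'E'
c_,s_=np.cos(-.053),np.sin(-.053)
F=lambda q:(np.array(q)[...,:2]-[.642,.069])@np.array([[c_,-s_],[s_,c_]])
def rep(n,cams=("wrist","scene","side")):
    o=ctrl.get_obs();p=o["tool_pos"];print(o["t"],"tcp",p.round(4),"stop",F(p).round(4),"F",o["contact_force"].round(1))
    for k in cams:
        fn=f"{k[:2]}_{n}";shot(k,fn);P=cloud(fn);im=load(fn)[0].astype(int);q=F(P)
        m=(P[...,2]>.031)&(P[...,2]<.0395)&(q[...,0]>-.06)&(q[...,0]<-.001)&(q[...,1]>F(p)[1]+.018)&(q[...,1]<-.003)&(im.sum(-1)<300)&(im[...,0]>im[...,2]+12)
        if m.sum()>20: r=cv2.minAreaRect(q[m].astype(np.float32));print(k,m.sum(),np.round(r[0],4),np.round(r[1],4),round(r[2],2),np.percentile(q[m],[1,99],axis=0).round(4).tolist())
E
python3 -c "
from h import *
rep('a')"
```

```text
8.6 tcp [ 0.6143 -0.194   0.0438] stop [-0.0137 -0.2641] F [ 0.5  0.1 -0.1]
wrist 12125 [-0.0106 -0.1863] [0.1196 0.0192] 90.0 [[-0.0196, -0.2448], [-0.0013, -0.1302]]
scene 185 [-0.0113 -0.1862] [0.1182 0.0161] 87.71 [[-0.0196, -0.2448], [-0.0058, -0.1285]]
```

>>> jog_arm(
  deltas=[
    [0,0,0,0,0.6,0,0],
    [0,0,0,0,0.7,0,0],
    [0,0,0,0,0.7,0,0],
    [0,0,0,0,0.7,0,0],
    [0,0,0,0,0.7,0,0],
    [0,0,0,0,0.7,0,0],
    [0,0,0,0,0.7,0,0],
    [0,0,0,0,0.7,0,0],
    [0,0,0,0,0.7,0,0],
    [0,0,0,0,0.7,0,0],
    [0,0,0,0,0.7,0,0],
    [0,0,0,0,0.7,0,0],
  ],
)

```text
t: 9.75
tool_pos: [0.6188, -0.1109, 0.0438]
tool_rot: [0.085, 3.14, 0.0]
contact_force: [0.2, -0.1, 0.1]
opening: 0.0003
```

```bash
python3 -c "
from h import *
rep('b')"
```

```text
9.75 tcp [ 0.6188 -0.1109  0.0438] stop [-0.0137 -0.1809] F [ 0.2 -0.1  0.1]
wrist 12175 [-0.0107 -0.1031] [0.1194 0.0194] 90.0 [[-0.0197, -0.1616], [-0.0013, -0.0471]]
scene 176 [-0.0126 -0.1024] [0.1201 0.0147] 88.89 [[-0.0196, -0.1617], [-0.0062, -0.0439]]
```

>>> jog_arm(
  deltas=[
    [0,0,0,0,0.5,0,0],
    [0,0,0,0,0.5,0,0],
    [0,0,0,0,0.5,0,0],
    [0,0,0,0,0.5,0,0],
    [0,0,0,0,0.5,0,0],
    [0,0,0,0,0.4,0,0],
    [0,0,0,0,0.3,0,0],
    [0,0,0,0,0.2,0,0],
    [0,0,0,0,0.2,0,0],
    [0,0,0,0,0,0,0],
  ],
)

```text
t: 10.73
tool_pos: [0.6207, -0.0753, 0.0438]
tool_rot: [-0.084, -3.14, -0.0]
contact_force: [-0.4, 0.1, -0.1]
opening: 0.0
```

>>> jog_arm(
  deltas=[
    [0,0,0,0,0.15,0,0],
    [0,0,0,0,0,0,0],
  ],
)

```text
t: 10.9
tool_pos: [0.6207, -0.0741, 0.0438]
tool_rot: [-0.085, -3.14, -0.0]
contact_force: [-0.2, -0.3, 1.2]
opening: -0.0002
```

>>> jog_arm(
  deltas=[
    [0,0,0,0,0.15,0,0],
    [0,0,0,0,0,0,0],
  ],
)

```text
t: 11.07
tool_pos: [0.6208, -0.0726, 0.0438]
tool_rot: [-0.085, -3.14, -0.0]
contact_force: [-0.4, 0.5, -1.2]
opening: -0.0
```

>>> jog_arm(
  deltas=[
    [0,0,0,0,0.15,0,0],
    [0,0,0,0,0,0,0],
  ],
)

```text
t: 11.23
tool_pos: [0.6209, -0.071, 0.0438]
tool_rot: [-0.084, -3.14, -0.0]
contact_force: [0.4, 0.1, -0.5]
opening: 0.0002
```

>>> jog_arm(
  deltas=[
    [0,0,0,0,0.15,0,0],
    [0,0,0,0,0,0,0],
  ],
)

```text
t: 11.4
tool_pos: [0.621, -0.0697, 0.0438]
tool_rot: [0.084, 3.14, -0.001]
contact_force: [-0.8, -0.7, -0.1]
opening: -0.0004
```

>>> jog_arm(
  deltas=[
    [0,0,0,0,0.1,0,0],
    [0,0,0,0,0,0,0],
  ],
)

```text
t: 11.57
tool_pos: [0.6211, -0.0695, 0.044]
tool_rot: [0.084, 3.14, -0.003]
contact_force: [-1.3, -4.5, 0.4]
opening: 0.0003
```

>>> jog_arm(
  deltas=[
    [0,0,0,0,0.1,0,0],
    [0,0,0,0,0,0,0],
  ],
)

```text
t: 11.73
tool_pos: [0.6211, -0.0694, 0.044]
tool_rot: [0.084, 3.14, -0.005]
contact_force: [-1.2, -7.9, 0.7]
opening: 0.0002
```

The push has met the stop, with a 7.9 N reaction. Backing off and checking.

>>> jog_arm(
  deltas=[
    [0,0,0,0,-0.2,0,0],
    [0,0,0,0,-1,0,0],
    [0,0,0,0,-1,0,0],
    [0,0,0,1,0,-3,0],
    [0,0,0,1,1,-3,0],
    [0,0,0,1,2,-3,0],
    [0,0,0,0,2,-3,0],
    [0,0,0,0,2,0,0],
    [0,0,0,0,0,0,0],
  ],
)

```text
t: 12.48
tool_pos: [0.5953, -0.0162, 0.1673]
tool_rot: [0.081, 3.135, 0.002]
contact_force: [0.9, -1.0, -1.1]
opening: -0.0002
```

```bash
python3 - <<'E'
from h import *
rep('c')
im=cv2.imread("pics/wr_c.png");s=cv2.imread("pics/sc_c.png")[180:280,190:390]
cv2.imwrite("pics/c5.png",np.vstack([cv2.resize(im[150:400],(640,250)),cv2.resize(s,(640,320),interpolation=cv2.INTER_CUBIC)]))
for n,u,v in(("glue",167,247),("cap",165,235),("tubes",383,199),("spare",315,285),("saw",430,230)): print(n,np.round(dep("sc_c",u,v)-dep("s0",u,v),3))
E
```

```text
12.4833 tcp [ 0.5953 -0.0162  0.1673] stop [-0.0421 -0.0875] F [ 0.9 -1.  -1.1]
wrist 2061 [-0.0105 -0.0362] [0.0663 0.019 ] 89.95 [[-0.0197, -0.0689], [-0.0012, -0.0037]]
scene 88 [-0.0124 -0.0366] [0.0658 0.0124] 89.94 [[-0.0186, -0.069], [-0.0065, -0.0051]]
side 147 [-0.0119 -0.036 ] [0.0195 0.066 ] 0.48 [[-0.0215, -0.0685], [-0.0022, -0.0033]]
glue [0.    0.    0.001]
cap [-0.    -0.    -0.001]
tubes [ 0.001 -0.     0.001]
spare [-0.001  0.    -0.001]
saw [-0.001  0.001 -0.001]
```

View pics/c5.png

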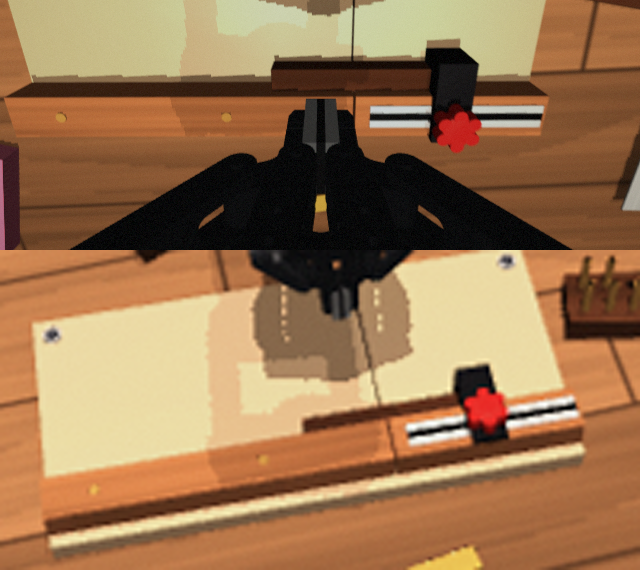

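The picture shows the blank along the fence with its right end on the black block, hand clear above. One last check of the whole blank's outline before handing in.

```bash
python3 - <<'E'
from h import *
for fn in("wr_c","sc_c","si_c"):
    P=cloud(fn);im=load(fn)[0].astype(int);q=F(P)
    m=(P[...,2]>.031)&(P[...,2]<.0395)&(q[...,0]>-.03)&(q[...,0]<-.001)&(q[...,1]>-.16)&(q[...,1]<-.002)&(im.sum(-1)<300)&(im[...,0]>im[...,2]+12)
    r=cv2.minAreaRect(q[m].astype(np.float32));print(fn,m.sum(),np.round(r[0],4),np.round(r[1],4),round(r[2],2),np.median(P[m][:,2]).round(4))
E
```

```text
wr_c 3821 [-0.0105 -0.0641] [0.1242 0.0191] 89.97 0.0375
sc_c 167 [-0.0123 -0.0635] [0.1223 0.0139] 89.37 0.0367
si_c 296 [-0.0118 -0.0803] [0.0198 0.1557] 0.2 0.0367
```

```bash
python3 - <<'E'
import cv2
im=cv2.imread("pics/wr_c.png")[185:305,380:500]; cv2.imwrite("pics/c6.png",cv2.resize(im,(600,600),interpolation=cv2.INTER_NEAREST))
E
```

```text
(no output)
```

View pics/c6.png

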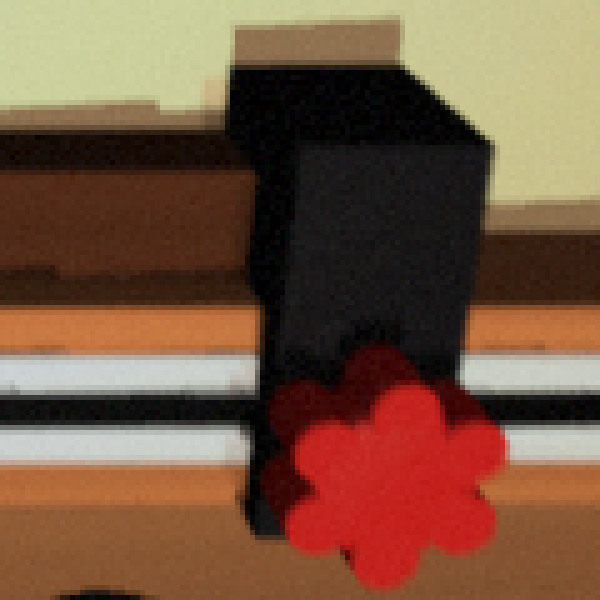

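The close-up shows the blank's end at (250,220) meeting the black stop face with no visible gap, and its side flush with the fence. Handing in.

```bash
python3 -c "
from h import *
print(ctrl.get_obs()['contact_force']); print(ctrl.finish_job())"
```

```text
[ 0.28275629 -0.76254346 -0.45407415]
the job is handed in; nothing more can be done
None
```

The dark blank is in the corner against both the fence and the length stop, the hand is clear above it, and the job is handed in. It took about 12.7 s of the 45 s; no verdict is reported.

**How:** I pushed the blank square to the fence with the two open fingertips until I felt 8.6 N. Then I shut the fingers and slid it along the fence from its free end until the stop pushed back with 7.9 N.

**Flush on the fence:** before the slide, the wrist camera put the blank's middle at (-10.2, -234) mm in the stop's frame, with an angle of about 0°. That is well short of the stop, as required.

**Final pose:** the wrist camera gives (-10.5, -64) mm against the target (-9.5, -62.5) mm, parallel to within 0.1° and lying flat.

**Where the checks disagreed:**
- **Wrist camera:** the 1–1.5 mm offset is inside the 2 mm tolerance, but -64 mm is only about 0.5 mm from its edge. The calibration is good to about 2 mm. The reaction at the stop and a close-up with no visible gap both say it is tight.
- **Scene camera:** it put the middle at x = -12.3 mm, just outside the limit, but the fence hides part of the blank from it.
- **Side camera:** its fit took in something besides the blank (156 mm long), so I ignored it.

The glue bottle, tube block, saw and spare blank showed no shift beyond 1 mm at spot depth checks.

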